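# Nudge the steel setting anvil home into the bench block

## Robot

A 6-joint arm with a two-finger parallel gripper is mounted at the origin on the work surface. World frame = base frame: x ahead of the robot, y to its left, z up, the work surface at z = 0. Lengths are in mm, angles in rad, forces in N, time in s.
With the tool pointing down it reaches from about 250 to 725 mm from the base axis. Payload 9.7 kg.
Tool frame: the origin (TCP) lies between the finger pads; the fingertips stand manip.tip_extent ahead of it and the grasp point (between the pads) is the TCP (manip.tip_extent is the distance from the TCP to the fingertips, in mm); z points along the fingers, y is the line along which they close (so a half turn about z gives the same grasp; the last joint's range is limited). The gripper opens to 85 mm and grips with 20 to 120 N. Pads are 22 mm wide; open, the fingers measure 114 mm over their backs; the gripper's body (76 mm by 85 mm) begins 54 mm behind the grasp point. The pads swing forward as they close: fully open they stand 13 mm farther back than shut.
Start: joints at [-1.272, 0.087, 0.176, 1.66, 0, 1.571], TCP at [161.903, -525.628, 223.484] pointing down, gripper open.
Joint ranges: [-3.13, 3.13], [-0.85, 1.81], [-1.15, 1.24], [-2.2, 2.28], [-1.44, 1.52], [-3.14, 3.14]. Speed limits (rad/s): [2.22, 2.22, 2.57, 3.14, 3.14, 3.14].

## Interface

Orientations are given as a rotation vector (axis times angle).
In Python, from workcell import manip gives the robot as it stands.
- The arm moves only by the tool servo_tool, never from a script. Its argument "commands" is a list of rows, each an object of numbers: "x", "y", "z": the shift along the tool's x, y, z each as a share of 50 cm, from -1 to 1; "spin": the turn about the tool's z as a share of pi/2 rad, from -1 to 1. In form: [{"x": .., "y": .., "z": .., "spin": ..}, ...]. A call has 1 to 12 rows; each row is the pose to reach, as a shift and turn from the pose commanded when the call began, along the tool's axes at that moment; what a row does not reach only later rows make up. A row lasts 1/12 s, in which the tool goes at most 41.7 mm and 7.16 degrees, less where a joint would pass 70% of its speed; a pose out of reach is approached as far as the arm can. A call with a number of a shift or a turn outside -1 to 1 is refused whole. A call with a gripper value outside its range is refused whole. "claw" is the opening, from -1 (shut) to 1 (fully open), so that 0 is half open, set as the call begins (left out, the last holds). The fingers move at their own pace and stop on an object; the grip force is fixed at half the most. Time passes only in rows, so rows that repeat a pose let the fingers close. It gives the time, the measured TCP pose, the force, the opening and the grip force at its end, in the units of the state.
- manip.state(): the state, without advancing time (a new reading comes with each control period).
- manip.grab_frame(name): name is "scene" or "top" or "wrist"; returns a dict with "img" (420x560x3 uint8, red, green, blue), "fx", "fy", "cx", "cy" (pixels), "rvec" (rotation vector, rad) and "tvec" (3), from world to camera coordinates, as OpenCV has them. Camera axes: x right, y down, z forward; pixel columns grow to the right and rows downward; lengths in mm; the calibration is good to about 2 mm. A picture is of the moment at which its call begins. There is no depth.
- manip.hand_in(): hands the job in; it is judged then, once.
The state is a dict: "time": time; "joints": joint angles; "dq": joint speeds; "joint_torque": joint torques, N m; "position": TCP position; "tool_rot": TCP orientation; "wrist_force": force on the tool from outside, world axes, zero at the start; "ft_torque": the same for the moment, N m; "width": finger opening in mm; "gripper_force": force on a finger pad.
Only numpy, scipy, OpenCV 4.12 (cv2) and the standard library are available. Lean on these libraries where they do the work, as an engineer would, in place of code of your own. Each camera call takes 0.05 s, during which the arm holds its last target. There are 200 camera calls.

## Task

The round steel rivet anvil has been left lying on top of the wooden setting block. Nudge it across the block with your fingertips until it drops into the one empty round seat, then press down firmly on it with a fingertip so that it beds flat and flush with the block's top. Slide it only, never lift it off the block; leave the two discs that are already seated in their seats, and do not disturb the jar, the tin or the hammer.

Things in the scene. Friction and masses are not known exactly. Their poses are not given: they have to be found in the camera images.
- setting_block: Hardwood block fixed to the bench, 170 (own x) x 250 (own y) x 40 mm high; origin at the centre of its underside, z up. Its flat top has three round flat-bottomed seats in a row, 54 mm in diameter and 13 mm deep, centred at own x = +35 mm and own y = -72, 0 and +72 mm, with rims chamfered by 1.5 mm. The strip of the top at negative own x is bare.
- seat (a point): Centre of the floor of the empty seat (grey felt with a dark hole in the middle, look only), 27 mm above the bench and 13 mm below the block's top; any of the three seats can be the empty one.
- anvil: Bright steel disc (rivet anvil), 50 mm in diameter, 13 mm thick, about 0.2 kg, with four small round dishes marked on its top; loose, lying on the bare strip of the block's top. Origin at the centre of its underside, z up through the dished face. Its seat leaves 2 mm all round; pushed across the rim it tips in when its centre comes within about 10 mm of the seat's centre and falls 13 mm, its top then flush with the block. A press of about 6 N down on it shows it is bedded.
- nylon_puck: White nylon disc, 50 mm in diameter, 13 mm thick, lying flush and loose in one of the seats; origin at the centre of its underside. The anvil may be slid across its top.
- rubber_puck: Black rubber disc, 50 mm in diameter, 13 mm thick, lying flush and loose in one of the seats; origin at the centre of its underside. The anvil may be slid across its top.
- rivet_jar: Amber jar with a brass lid, 60 mm in diameter, 75 mm high, standing loose on the bench beside the block; origin at the centre of its underside.
- wax_tin: Red tin with a brass lid, 67 mm in diameter, 24 mm high, standing loose on the bench beside the block; origin at the centre of its underside.
- hammer: Hammer about 240 mm long lying loose on the bench beyond the block, lower than the block's top; origin at the underside near its middle, x along the handle towards the head.

How it is judged (in metres and radians):
On the way:
1. the anvil, lying in the empty seat, is pressed down by the fingers with more than 2 N (horizontal distance between anvil and seat below 0.005 m and z of anvil in the frame of seat below 0.002 m and contact force between the fingers and anvil above 2 N), for 0.1 s.
At the end, for the whole second after the job is handed in: The anvil lies at rest in the formerly empty seat, dished face up: centre within 4 mm of the seat's centre, within 2 mm of the seat's floor, tilted less than 0.06 rad; both other discs still lie flat in their seats (moved less than 6 mm) (horizontal distance between anvil and seat below 0.004 m and z of anvil in the frame of seat below 0.002 m and angle between anvil's own z axis and vertical below 0.06 rad and linear speed of anvil below 0.01 m/s and distance of each of nylon_puck, rubber_puck from where it was at the start of the episode below 0.006 m and angle between each of nylon_puck, rubber_puck's own z axis and vertical below 0.1 rad); the robot touches nothing.
It fails at once if the anvil is lifted more than 6 mm off the block's top (z of anvil in the frame of setting_block above 0.046 m).
It fails at once if the anvil is stood on edge or turned over (angle between anvil's own z axis and vertical above 0.8 rad).
It fails at once if the anvil is pushed off the block (z of anvil in the frame of setting_block below 0.02 m).
It fails at once if a seated disc comes out of its seat (distance of any of nylon_puck, rubber_puck from where it was at the start of the episode above 0.01 m).
It fails at once if the jar, the tin or the hammer is moved by more than 15 mm (distance of any of rivet_jar, wax_tin, hammer from where it was at the start of the episode above 0.015 m).
It also fails if it takes over 38 s, if anything falls off the work surface, if the arm or the gripper's body presses on something with over 40 N, if the wrist force passes 120 N, or if a joint passes its speed limit or range.

## Working session

There is one attempt and no reset: what is moved stays moved. The work goes in short steps, Python scripts to look and compute and a tool call to move; the robot and the scene stay as the last step left them, time stands still between calls to the robot, and variables do not carry over. Pictures are saved under pics/ and viewed, at most 10 in all, crops included, and the job is handed in when it is done.

Besides the shell and the picture viewer there is one more tool, called after ">>>" by a JSON object that holds its "api" and its "payload". servo_tool: Moves the arm, as the interface text tells. Shift numbers are shares of 50 cm and turn numbers shares of pi/2 rad, none past 1 either way. Its arguments: {"type":"object","properties":{"commands":{"type":"array","items":{"type":"object","properties":{"x":{"type":"number","minimum":-1,"maximum":1},"y":{"type":"number","minimum":-1,"maximum":1},"z":{"type":"number","minimum":-1,"maximum":1},"spin":{"type":"number","minimum":-1,"maximum":1}}}},"claw":{"type":"number"}},"required":["commands"]}

```bash
mkdir -p pics
cat > h.py <<'E'
import numpy as np, cv2
from workcell import manip
def grab(n,f):
    d=manip.grab_frame(n); cv2.imwrite('pics/'+f,d['img'][:,:,::-1]); return d
def ray(d,u,v,z):
    R=cv2.Rodrigues(np.array(d['rvec'],float))[0]; t=np.array(d['tvec'],float).ravel()
    r=R.T@np.array([(u-d['cx'])/d['fx'],(v-d['cy'])/d['fy'],1]); c=-R.T@t
    return c+r*(z-c[2])/r[2]
E
python3 - <<'E'
from h import *
import pickle
d=grab('top','t0.png'); pickle.dump(d,open('t0.pkl','wb'))
d=grab('scene','s0.png'); pickle.dump(d,open('s0.pkl','wb'))
s=manip.state(); print(s, manip.tip_extent)
E
```

```text
{'time': 0.1, 'joints': array([-1.27198241e+00,  8.74482452e-02,  1.75205955e-01,  1.65978438e+00,
        3.21056926e-06,  1.57079925e+00]), 'dq': array([ 0.00089672, -0.00123305,  0.00181398,  0.00010364,  0.00062884,
        0.00078418]), 'joint_torque': array([-1.86926850e-04, -5.21559405e+01,  4.65654552e+01,  1.59873313e-02,
        7.33023796e-06, -1.25188623e-05]), 'position': array([ 161.85244799, -525.42838694,  222.82642239]), 'tool_rot': array([-3.10539094e+00, -4.67445777e-01,  2.82580745e-04]), 'wrist_force': array([ 0.65741084,  0.62829097, -0.31605775]), 'ft_torque': array([-0.08233664, -0.03752587,  0.00913917]), 'gripper_force': 0.0, 'width': 85.55711586648133} 19.0
```

View pics/t0.png

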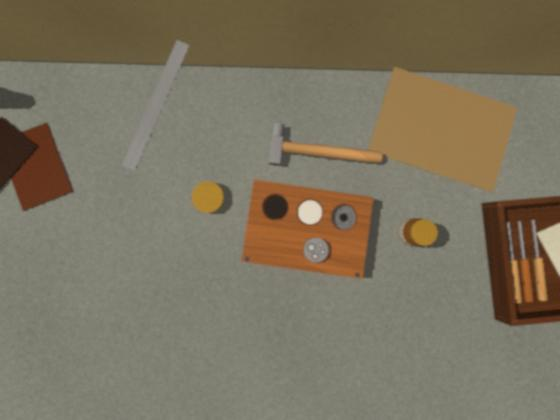

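View pics/s0.png

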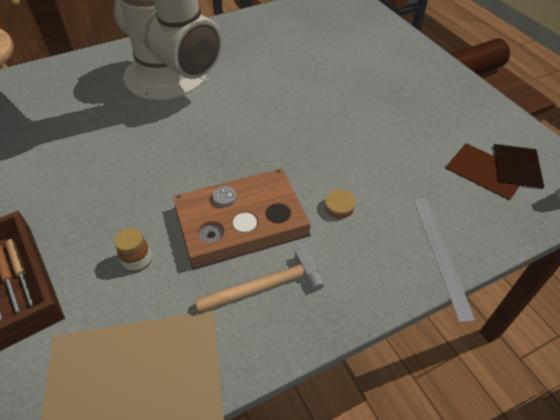

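The top view shows the empty seat (grey with a dark hole) at about (344,217), white at (310,212), black at (275,207), and the anvil at (316,250). The jar is at (420,232), the tin at (208,197), and the hammer at (330,150). The scene view agrees. Next I refine these numbers.

Run:
```python
from h import *
import pickle
d=pickle.load(open('t0.pkl','rb')); im=d['img']
hsv=cv2.cvtColor(im,cv2.COLOR_RGB2HSV)
print([hsv[v,u].tolist() for u,v in [(300,230),(316,250),(310,212),(275,207),(334,217),(344,217),(208,197),(320,152),(316,260)]])
roi=np.zeros(im.shape[:2],np.uint8); roi[172:290,236:385]=255
h,s,v=cv2.split(hsv)
def cen(m):
    c=max(cv2.findContours(m,0,2)[0],key=cv2.contourArea); return c
wood=((h<16)&(s>120)&(v>50)).astype(np.uint8)*255&roi
c=cen(wood); r=cv2.minAreaRect(c); print('block',r); b=cv2.boxPoints(r)
P=np.array([ray(d,u,w,40)[:2] for u,w in b]); print(P.round(1), P.mean(0))
non=cv2.bitwise_not(wood)
def disc(u,w,z):
    m=np.zeros_like(roi); cv2.circle(m,(u,w),17,255,-1); m&=non
    m=cv2.morphologyEx(m,cv2.MORPH_OPEN,np.ones((3,3),np.uint8))
    c=cen(m); e=cv2.fitEllipse(c); print(e, ray(d,*e[0],z).round(1)); 
for n,u,w,z in [('seat',344,217,40),('white',310,212,40),('black',275,207,40),('anvil',316,250,52)]: print(n); disc(u,w,z)
for u,w,z in [(208,197,24),(422,232,75),(330,150,20),(280,162,25),(278,125,25)]: print(ray(d,u,w,z).round(0))
print('cam',ray(d,280,210,0), -cv2.Rodrigues(d['rvec'])[0].T@np.ravel(d['tvec']))
cv2.imwrite('pics/c.png',cv2.resize(im[165:290,185:385,::-1],None,fx=4,fy=4,interpolation=cv2.INTER_CUBIC))
```

```text
[[13, 181, 152], [16, 20, 142], [20, 33, 221], [12, 71, 47], [13, 29, 80], [16, 74, 45], [20, 183, 171], [15, 142, 182], [18, 19, 136]]
block ((307.68756103515625, 228.92465209960938), (122.27314758300781, 82.46599578857422), 8.365885734558105)
[[ 527.5  104.1]
 [ 694.5   82.8]
 [ 661.7 -168. ]
 [ 494.2 -143.1]] [594.45836066 -31.05584649]
seat
((343.57855224609375, 216.92652893066406), (23.796430587768555, 24.27134895324707), 2.00887131690979) [ 619.6 -104.4   40. ]
white
((309.5030517578125, 211.8317108154297), (25.564130783081055, 25.803733825683594), 74.91035461425781) [629.1 -34.   40. ]
black
((274.8593444824219, 206.55328369140625), (21.909515380859375, 22.082012176513672), 134.22036743164062) [638.8  37.4  40. ]
anvil
((315.8886413574219, 249.7150115966797), (24.900068283081055, 26.22747039794922), 108.31133270263672) [552.4 -46.3  52. ]
[658. 177.  24.]
[ 591. -254.   75.]
[762. -79.  20.]
[734.  28.  25.]
[813.  33.  25.]
cam [ 6.33838653e+02  2.55755546e+01 -1.13686838e-13] [593.44861301  49.95282201 842.89722546]
```

View pics/c.png

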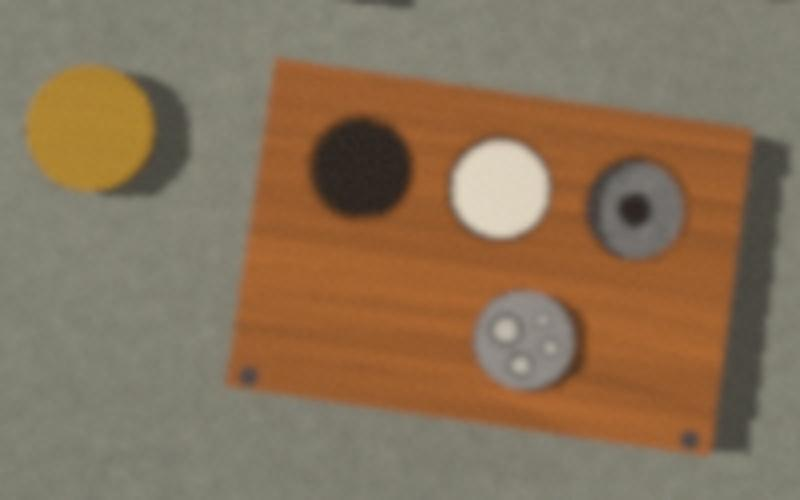

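```bash
cat >> h.py <<'E'
from scipy.spatial.transform import Rotation as Ro
def go(x,y,z,ang=None):
    s=manip.state(); R=Ro.from_rotvec(s['tool_rot']).as_matrix(); p=s['position']
    sh=R.T@(np.array([x,y,z])-p)/500; a=np.degrees(np.arctan2(R[1,0],R[0,0]))
    sp=0 if ang is None else -((ang-a+180)%360-180)/90
    print('t',round(s['time'],2),'p',p.round(1),'ang',a.round(2),'j6',s['joints'][5].round(2),'w',round(s['width'],1),'F',s['wrist_force'].round(1),'-> shift',sh.round(4),'spin',round(sp,4))
E
python3 -c "
from h import *
go(519,-17,220,138.3)"
```

```text
t 0.1 p [ 161.9 -525.4  222.8] ang 17.12 j6 1.57 w 85.6 F [ 0.7  0.6 -0.3] -> shift [ 0.982  -0.7615  0.0066] spin -1.3464
```

>>> {"api": "servo_tool", "payload": {"commands": [{"x": 0.982, "y": -0.76, "z": 0, "spin": -0.95}, {"x": 0.982, "y": -0.76, "z": 0, "spin": -0.95}, {"x": 0.982, "y": -0.76, "z": 0, "spin": -0.95}, {"x": 0.982, "y": -0.76, "z": 0, "spin": -0.95}, {"x": 0.982, "y": -0.76, "z": 0, "spin": -0.95}, {"x": 0.982, "y": -0.76, "z": 0, "spin": -0.95}, {"x": 0.982, "y": -0.76, "z": 0, "spin": -0.95}, {"x": 0.982, "y": -0.76, "z": 0, "spin": -0.95}, {"x": 0.982, "y": -0.76, "z": 0, "spin": -0.95}, {"x": 0.982, "y": -0.76, "z": 0, "spin": -0.95}, {"x": 0.982, "y": -0.76, "z": 0, "spin": -0.95}, {"x": 0.982, "y": -0.76, "z": 0, "spin": -0.95}], "claw": -0.18}}

```text
time: 1.1
position: [450.4, -114.7, 223.4]
tool_rot: [1.956, 2.458, -0.0]
wrist_force: [1.1, -0.2, -0.5]
width: 35.2
gripper_force: 0.0
```

```bash
python3 -c "
from h import *
go(519,-17,120,138.3)"
```

```text
t 1.1 p [ 450.4 -114.7  223.4] ang 102.99 j6 1.09 w 35.2 F [ 1.1 -0.2 -0.5] -> shift [0.1595 0.1777 0.2068] spin -0.3923
```

>>> {"api": "servo_tool", "payload": {"commands": [{"x": 0.16, "y": 0.178, "z": 0.1, "spin": -0.39}, {"x": 0.16, "y": 0.178, "z": 0.2, "spin": -0.39}, {"x": 0.16, "y": 0.178, "z": 0.2, "spin": -0.39}, {"x": 0.16, "y": 0.178, "z": 0.2, "spin": -0.39}, {"x": 0.16, "y": 0.178, "z": 0.2, "spin": -0.39}, {"x": 0.16, "y": 0.178, "z": 0.2, "spin": -0.39}, {"x": 0.16, "y": 0.178, "z": 0.2, "spin": -0.39}]}}

```text
time: 1.68
position: [518.9, -19.2, 123.4]
tool_rot: [-1.137, -2.928, 0.0]
wrist_force: [-0.1, -1.0, 0.2]
width: 35.0
gripper_force: 0.0
```

```bash
python3 -c "
from h import *
go(519,-17,69,138.3)
grab('wrist','w1.png')"
```

```text
t 1.68 p [518.9 -19.2 123.4] ang 137.54 j6 0.7 w 35.0 F [-0.1 -1.   0.2] -> shift [0.0027 0.0034 0.1088] spin -0.0084
```

View pics/w1.png

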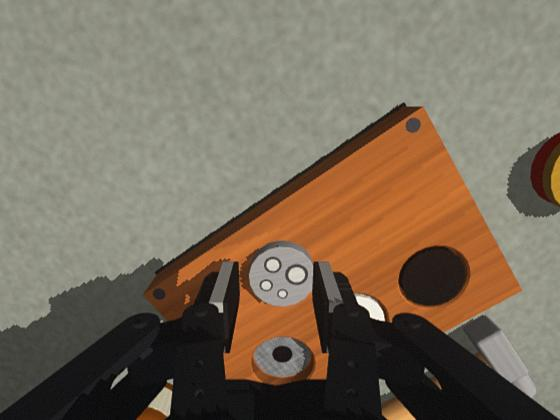

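The wrist view shows the anvil centred between the fingers at (281,274). The empty seat's hole is at (283,354), in line with the push. I'll cross-check both with rays, then go down.

```bash
python3 -c "
from h import *
d=manip.grab_frame('wrist')
for u,v,z in [(281,273,53),(283,354,27),(434,276,40),(282,357,40)]: print(ray(d,u,v,z).round(1))
print(-cv2.Rodrigues(d['rvec'])[0].T@np.ravel(d['tvec']))
go(519,-17,69,138.3)"
```

```text
[552.4 -43.2  53. ]
[ 624.8 -105.7   27. ]
[641.3  39.7  40. ]
[ 618.1 -101.2   40. ]
[462.31477497  33.46947051 275.66762461]
t 1.78 p [519.3 -19.8 124.4] ang 137.47 j6 0.7 w 34.6 F [-0.   0.1 -0.4] -> shift [0.0043 0.0036 0.1109] spin -0.0092
```

>>> {"api": "servo_tool", "payload": {"commands": [{"x": 0.003, "y": 0.003, "z": 0.06, "spin": -0.008}, {"x": 0.003, "y": 0.003, "z": 0.105, "spin": -0.008}, {"x": 0.003, "y": 0.003, "z": 0.105, "spin": -0.008}, {"x": 0.003, "y": 0.003, "z": 0.105, "spin": -0.008}]}}

```text
time: 2.12
position: [518.5, -17.7, 71.4]
tool_rot: [-1.118, -2.935, 0.0]
wrist_force: [-1.1, 0.2, -0.1]
width: 35.2
gripper_force: 0.0
```

```bash
python3 -c "
from h import *
go(519,-17,64,138.3)
d=grab('scene','s2.png'); im=d['img'][150:290,130:340,::-1]
cv2.imwrite('pics/s2c.png',cv2.resize(im,None,fx=3.5,fy=3.5,interpolation=2))"
```

```text
t 2.12 p [518.5 -17.7  71.4] ang 138.28 j6 0.69 w 35.2 F [-1.1  0.2 -0.1] -> shift [0.0002 0.0018 0.0147] spin -0.0002
```

View pics/s2c.png

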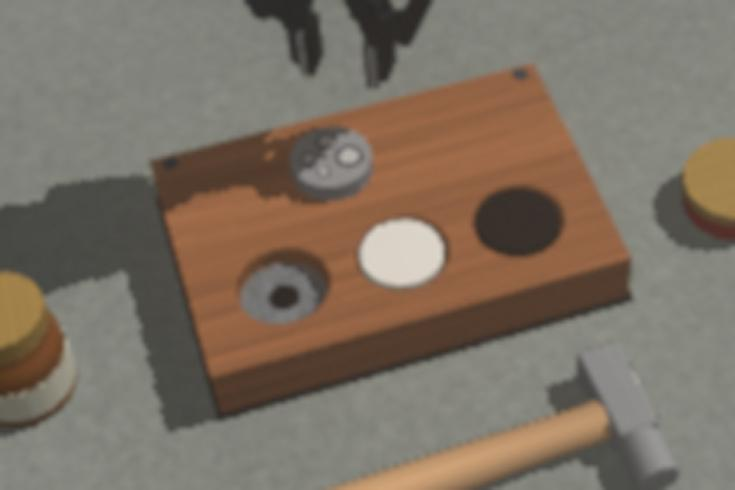

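The crop shows both fingertips behind the anvil at crop (305,72) and (375,82). The hole is at (285,297) and the anvil at (331,160).

```bash
python3 -c "
from h import *
import pickle
d=pickle.load(open('s0.pkl','rb')); t=pickle.load(open('t0.pkl','rb'))
f=lambda a,b:(130+a/3.5-.4,150+b/3.5-.4)
for z in (45,50,55,60): print(z,ray(d,*f(305,72),z).round(1),ray(d,*f(375,82),z).round(1))
print('hole s',ray(d,*f(285,297),27),'hole t',ray(t,185+635/4-.4,165+210/4-.4,27),'white s',ray(d,*f(402,254),40),'black',ray(d,*f(518,221),40),'anv',ray(d,*f(331,158),53))
"
```

```text
45 [472.5 -27.7  45. ] [501.    8.5  45. ]
50 [477.3 -29.1  50. ] [505.6   6.8  50. ]
55 [482.1 -30.5  55. ] [510.2   5.2  55. ]
60 [486.9 -31.9  60. ] [514.9   3.5  60. ]
hole s [ 620.03231363 -102.77910613   27.        ] hole t [ 619.65963146 -106.46989107   27.        ] white s [631.75148949 -32.47009626  40.        ] black [640.44473665  39.22434934  40.        ] anv [554.69148417 -43.61630043  53.        ]
```

>>> {"api": "servo_tool", "payload": {"commands": [{"x": 0, "y": 0.002, "z": 0.015}, {"x": 0, "y": 0.002, "z": 0.015}, {"x": 0, "y": 0.002, "z": 0.015}]}}

```text
schema error: expected keys x, y, z, spin
```

```bash
python3 -c "
from h import *
go(519,-17,60,138.3)
d=grab('scene','s3.png'); im=d['img'][130:220,170:290,::-1]
cv2.imwrite('pics/s3c.png',cv2.resize(im,None,fx=6,fy=6,interpolation=2))"
```

```text
t 2.17 p [519.3 -17.7  72.5] ang 138.31 j6 0.69 w 35.0 F [-0.8  0.3  0.2] -> shift [0.0013 0.0006 0.025 ] spin 0.0001
```

View pics/s3c.png

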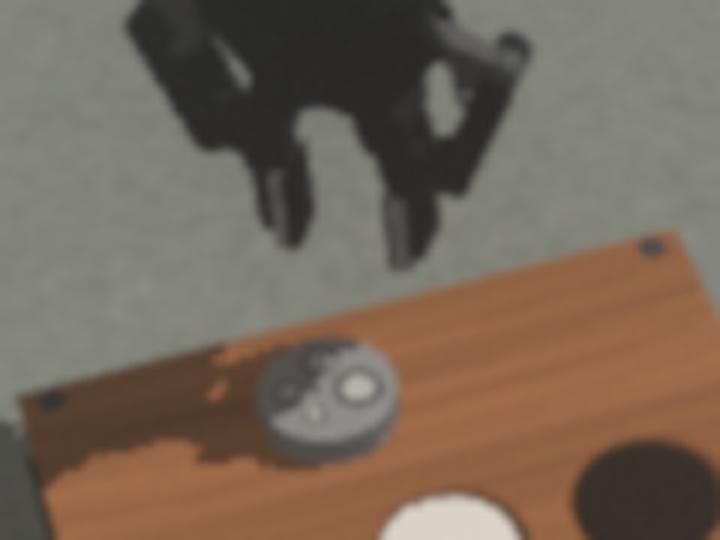

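>>> {"api": "servo_tool", "payload": {"commands": [{"x": 0, "y": 0.001, "z": 0.018, "spin": 0}, {"x": 0, "y": 0.001, "z": 0.018, "spin": 0}, {"x": 0, "y": 0.001, "z": 0.018, "spin": 0}]}}

```text
time: 2.47
position: [519.4, -16.8, 62.1]
tool_rot: [1.115, 2.937, 0.0]
wrist_force: [-0.3, 0.1, -0.3]
width: 34.7
gripper_force: 0.0
```

```bash
python3 -c "
from h import *
go(519,-17,57,138.3)
d=grab('scene','s4.png'); im=d['img'][130:220,170:290,::-1]
cv2.imwrite('pics/s4c.png',cv2.resize(im,None,fx=6,fy=6,interpolation=2))
R=cv2.Rodrigues(d['rvec'])[0]; K=np.array([[d['fx'],0,d['cx']],[0,d['fy'],d['cy']],[0,0,1.]])
p=manip.state()['position']
P=[p+[s*16.6*k+7.5,s*18.6*k-6.7,z] for k in (.7,1.28) for s in (-1,1) for z in (-19,-14,-6,0)]
q=cv2.projectPoints(np.array(P),d['rvec'],np.array(d['tvec'],float),K,None)[0][:,0]
print(((q-[170,130])*6).round(0).tolist())"
```

```text
t 2.47 p [519.4 -16.8  62.1] ang 138.42 j6 0.69 w 34.7 F [-0.3  0.1 -0.3] -> shift [ 0.0003 -0.0008  0.0103] spin 0.0014
[[303.0, 327.0], [302.0, 318.0], [300.0, 303.0], [298.0, 291.0], [395.0, 345.0], [394.0, 336.0], [392.0, 321.0], [391.0, 309.0], [266.0, 320.0], [264.0, 311.0], [262.0, 295.0], [260.0, 284.0], [433.0, 353.0], [432.0, 343.0], [431.0, 328.0], [430.0, 317.0]]
```

View pics/s4c.png

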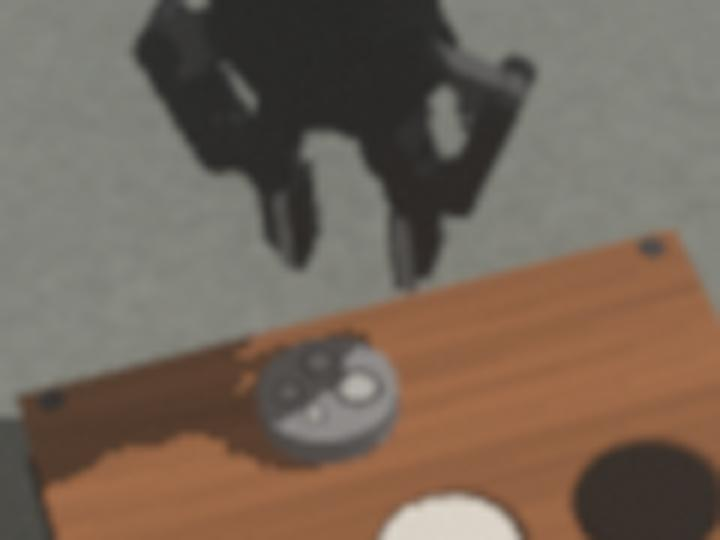

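The tips at (297,268) and (408,288) look higher than the tip extent implies. I'll step down and watch the force.

>>> {"api": "servo_tool", "payload": {"commands": [{"x": 0, "y": 0, "z": 0.005, "spin": 0}, {"x": 0, "y": 0, "z": 0.01, "spin": 0}, {"x": 0, "y": 0, "z": 0.01, "spin": 0}]}}

```text
time: 2.77
position: [519.1, -16.7, 56.4]
tool_rot: [-1.114, -2.937, 0.0]
wrist_force: [-0.4, -1.0, -0.7]
width: 34.9
gripper_force: 0.0
```

>>> {"api": "servo_tool", "payload": {"commands": [{"x": 0, "y": 0, "z": 0.004, "spin": 0}, {"x": 0, "y": 0, "z": 0.004, "spin": 0}]}}

```text
time: 2.93
position: [519.2, -16.7, 54.6]
tool_rot: [-1.114, -2.937, 0.0]
wrist_force: [0.4, 0.1, -0.0]
width: 35.2
gripper_force: 0.0
```

>>> {"api": "servo_tool", "payload": {"commands": [{"x": 0, "y": 0, "z": 0.004, "spin": 0}, {"x": 0, "y": 0, "z": 0.004, "spin": 0}]}}

```text
time: 3.1
position: [519.2, -16.8, 52.6]
tool_rot: [-1.115, -2.937, 0.0]
wrist_force: [-0.4, 0.9, -0.0]
width: 35.1
gripper_force: 0.0
```

>>> {"api": "servo_tool", "payload": {"commands": [{"x": 0, "y": 0, "z": 0.004, "spin": 0}, {"x": 0, "y": 0, "z": 0.004, "spin": 0}]}}

```text
time: 3.27
position: [519.2, -16.7, 50.6]
tool_rot: [-1.114, -2.937, 0.0]
wrist_force: [0.6, -0.4, -0.6]
width: 34.9
gripper_force: 0.0
```

>>> {"api": "servo_tool", "payload": {"commands": [{"x": 0, "y": 0, "z": 0.004, "spin": 0}, {"x": 0, "y": 0, "z": 0.004, "spin": 0}]}}

```text
time: 3.43
position: [519.2, -16.8, 48.6]
tool_rot: [-1.114, -2.937, 0.0]
wrist_force: [0.4, 0.2, 0.1]
width: 35.0
gripper_force: 0.0
```

```bash
python3 -c "
from h import *
go(519,-17,46,138.3)
d=grab('wrist','w5.png'); t=grab('top','t5.png')
a=cv2.resize(d['img'][200:420,130:430,::-1],(600,440),interpolation=2)
b=cv2.resize(t['img'][180:290,235:385,::-1],(600,440),interpolation=2)
cv2.imwrite('pics/m5.png',cv2.resize(np.hstack([a,b]),(800,293)))"
```

```text
t 3.43 p [519.2 -16.8  48.6] ang 138.44 j6 0.69 w 35.0 F [0.4 0.2 0.1] -> shift [-0.     -0.0006  0.0053] spin 0.0016
```

View pics/m5.png

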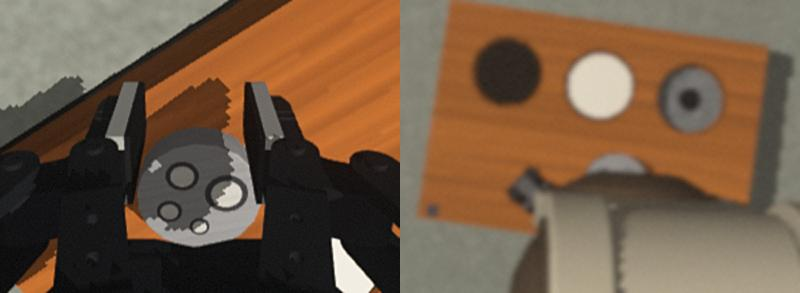

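```bash
python3 -c "
from h import *
d=manip.grab_frame('wrist')
p=manip.state()['position']; R=Ro.from_rotvec(manip.state()['tool_rot']).as_matrix()
print(d['fx'],R.round(2).tolist())
for x0,y0 in [(143,84),(247,84),(118,140),(272,140)]:
  u,v=130+x0*.75,200+y0*.75
  for z in (30,40,45,50,55,60): print(z,(R.T@(ray(d,u,v,z)-p)).round(1).tolist(),end=' ')
  print()
"
```

```text
333.4933318152194 [[-0.75, 0.66, -0.0], [0.66, 0.75, 0.0], [0.0, -0.0, -1.0]]
30 [-6.5, -20.7, 19.0] 40 [-1.6, -19.5, 9.0] 45 [0.9, -18.8, 4.0] 50 [3.3, -18.2, -1.0] 55 [5.8, -17.6, -6.0] 60 [8.3, -17.0, -11.0] 
30 [-6.5, 23.3, 19.0] 40 [-1.5, 21.9, 9.0] 45 [0.9, 21.3, 4.0] 50 [3.4, 20.6, -1.0] 55 [5.9, 19.9, -6.0] 60 [8.3, 19.3, -11.0] 
30 [-33.8, -32.7, 19.0] 40 [-27.3, -30.7, 9.0] 45 [-24.0, -29.7, 4.0] 50 [-20.7, -28.8, -1.0] 55 [-17.5, -27.8, -6.0] 60 [-14.2, -26.8, -11.0] 
30 [-33.7, 35.3, 19.0] 40 [-27.2, 33.3, 9.0] 45 [-23.9, 32.3, 4.0] 50 [-20.7, 31.3, -1.0] 55 [-17.4, 30.2, -6.0] 60 [-14.1, 29.2, -11.0]
```

>>> {"api": "servo_tool", "payload": {"commands": [{"x": 0, "y": 0, "z": 0.006, "spin": 0}, {"x": 0, "y": 0, "z": 0.006, "spin": 0}]}}

```text
time: 3.75
position: [519.1, -16.8, 45.5]
tool_rot: [-1.114, -2.937, 0.0]
wrist_force: [0.5, -0.3, -0.4]
width: 35.0
gripper_force: 0.0
```

>>> {"api": "servo_tool", "payload": {"commands": [{"x": 0, "y": 0, "z": 0.006, "spin": 0}, {"x": 0, "y": 0, "z": 0.006, "spin": 0}]}}

```text
time: 3.92
position: [519.1, -16.8, 42.4]
tool_rot: [-1.114, -2.937, 0.0]
wrist_force: [-0.7, -0.2, 0.0]
width: 34.7
gripper_force: 0.0
```

>>> {"api": "servo_tool", "payload": {"commands": [{"x": 0, "y": 0, "z": 0.004, "spin": 0}, {"x": 0, "y": 0, "z": 0.004, "spin": 0}]}}

```text
time: 4.08
position: [519.1, -16.8, 40.6]
tool_rot: [-1.114, -2.937, 0.0]
wrist_force: [-0.7, 0.2, -0.1]
width: 35.1
gripper_force: 0.0
```

>>> {"api": "servo_tool", "payload": {"commands": [{"x": 0, "y": 0, "z": 0.004, "spin": 0}, {"x": 0, "y": 0, "z": 0.004, "spin": 0}]}}

```text
time: 4.25
position: [519.2, -16.8, 38.6]
tool_rot: [-1.114, -2.937, 0.0]
wrist_force: [0.3, 0.4, -0.5]
width: 35.1
gripper_force: 0.0
```

>>> {"api": "servo_tool", "payload": {"commands": [{"x": 0, "y": 0, "z": 0.004, "spin": 0}, {"x": 0, "y": 0, "z": 0.004, "spin": 0}]}}

```text
time: 4.42
position: [519.2, -16.8, 36.7]
tool_rot: [-1.114, -2.937, 0.0]
wrist_force: [-0.2, -1.2, -0.5]
width: 35.2
gripper_force: 0.0
```

>>> {"api": "servo_tool", "payload": {"commands": [{"x": 0, "y": 0, "z": 0.003, "spin": 0}, {"x": 0, "y": 0, "z": 0.003, "spin": 0}]}}

```text
time: 4.58
position: [519.2, -16.7, 35.2]
tool_rot: [-1.114, -2.937, 0.0]
wrist_force: [0.7, 0.6, 0.5]
width: 34.9
gripper_force: 0.0
```

>>> {"api": "servo_tool", "payload": {"commands": [{"x": 0, "y": 0, "z": 0.003, "spin": 0}, {"x": 0, "y": 0, "z": 0.003, "spin": 0}]}}

```text
time: 4.75
position: [519.2, -16.8, 33.7]
tool_rot: [-1.114, -2.937, 0.0]
wrist_force: [1.3, -0.9, 0.3]
width: 34.9
gripper_force: 0.0
```

```bash
python3 -c "
from h import *
d=grab('wrist','w6.png'); t=grab('scene','s6.png')
a=cv2.resize(d['img'][200:420,130:430,::-1],(600,440),interpolation=2)
b=cv2.resize(t['img'][130:240,170:320,::-1],(600,440),interpolation=2)
cv2.imwrite('pics/m6.png',cv2.resize(np.hstack([a,b]),(800,293)))"
```

```text
(no output)
```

View pics/m6.png

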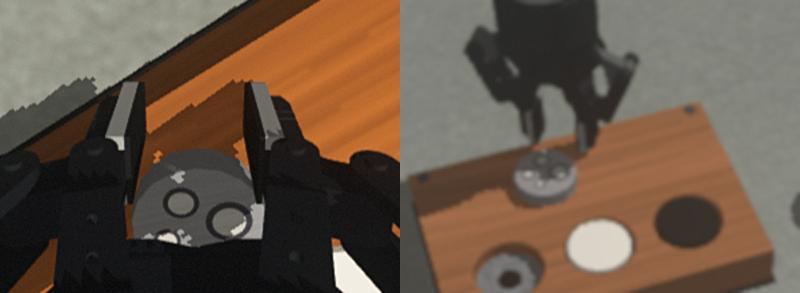

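The last composite shows the tips just above the block behind the anvil: the right tip is at (585,150) and the anvil at (545,178). I'll probe a little further, then push.

>>> {"api": "servo_tool", "payload": {"commands": [{"x": 0, "y": 0, "z": 0.003, "spin": 0}, {"x": 0, "y": 0, "z": 0.003, "spin": 0}]}}

```text
time: 5.02
position: [519.2, -16.8, 32.3]
tool_rot: [-1.115, -2.937, 0.0]
wrist_force: [-0.0, -0.4, -0.4]
width: 34.7
gripper_force: 0.0
```

>>> {"api": "servo_tool", "payload": {"commands": [{"x": 0, "y": 0, "z": 0.003, "spin": 0}, {"x": 0, "y": 0, "z": 0.003, "spin": 0}]}}

```text
time: 5.18
position: [519.5, -16.8, 31.3]
tool_rot: [1.114, 2.937, 0.0]
wrist_force: [0.2, 0.1, 2.5]
width: 34.6
gripper_force: 1.6
```

```bash
python3 -c "
from h import *
d=manip.grab_frame('scene'); p=np.array([519.2,-16.8,33.7])
R=Ro.from_rotvec([-1.114,-2.937,0]).as_matrix()
for u,v in [(239.4,186.2),(219.9,184.4)]:
  for z in (36,40,44,48,52): print(z,(R.T@(ray(d,u,v,z)-[2,2,0]-p)).round(1).tolist(),end=' ')
  print()
go(519,-17,30)"
```

```text
36 [1.9, 18.6, -2.3] 40 [-1.6, 20.0, -6.3] 44 [-5.0, 21.3, -10.3] 48 [-8.5, 22.7, -14.3] 52 [-11.9, 24.1, -18.3] 
36 [-3.6, -24.6, -2.3] 40 [-7.1, -23.0, -6.3] 44 [-10.5, -21.4, -10.3] 48 [-13.9, -19.8, -14.3] 52 [-17.3, -18.2, -18.3] 
t 5.23 p [519.5 -16.8  31.3] ang 138.44 j6 0.69 w 35.0 F [-0.7  0.3  3.5] -> shift [ 0.0004 -0.001   0.0026] spin 0
```

>>> {"api": "servo_tool", "payload": {"commands": [{"x": 0, "y": 0, "z": -0.008, "spin": 0}, {"x": 0, "y": 0, "z": -0.008, "spin": 0}, {"x": -0.015, "y": 0, "z": -0.008, "spin": 0}, {"x": -0.03, "y": 0, "z": -0.008, "spin": 0}, {"x": -0.045, "y": 0, "z": -0.008, "spin": 0}, {"x": -0.06, "y": 0, "z": -0.008, "spin": 0}, {"x": -0.075, "y": 0, "z": -0.008, "spin": 0}, {"x": -0.09, "y": 0, "z": -0.008, "spin": 0}, {"x": -0.105, "y": 0, "z": -0.008, "spin": 0}, {"x": -0.12, "y": 0, "z": -0.008, "spin": 0}, {"x": -0.12, "y": 0, "z": -0.008, "spin": 0}]}}

```text
time: 6.15
position: [565.3, -57.6, 34.8]
tool_rot: [1.115, 2.936, -0.0]
wrist_force: [-0.3, 0.9, -0.2]
width: 35.1
gripper_force: 0.0
```

```bash
python3 -c "
from h import *
go(598,-86.8,35.5,138.35)
d=grab('scene','s7.png')
s,w=d['img'],grab('wrist','w7.png')['img']
hsv=cv2.cvtColor(s,cv2.COLOR_RGB2HSV)
m=((hsv[...,1]<70)&(hsv[...,2]>60)).astype(np.uint8)*255
m[:, :180]=0;m[:165]=0;m[270:]=0;m[:,310:]=0
for c in cv2.findContours(m,0,2)[0]:
  if cv2.contourArea(c)>60:
    e=cv2.fitEllipse(c); print(cv2.boundingRect(c),np.round(e[0],1),np.round(e[1],1),(ray(d,*e[0],53)-[2.3,2.5,0]).round(1))
"
```

```text
t 6.15 p [565.3 -57.6  34.8] ang 138.4 j6 0.62 w 35.1 F [-0.3  0.9 -0.2] -> shift [-0.0876 -0.0002 -0.0013] spin 0.0005
(199, 225, 24, 18) [210.3 233.3] [16.1 23.5] [ 633.9 -110.1   53. ]
(180, 225, 130, 45) [240.2 243.5] [ 60.8 128.6] [683.5 -67.7  53. ]
(232, 212, 25, 21) [244.4 222.1] [19.4 25.1] [638.9 -38.5  53. ]
(204, 192, 28, 32) [217.1 207.4] [23.4 37.2] [577.9 -72.8  53. ]
(233, 165, 77, 57) [280.6 138.4] [80.1 85.6] [449.5 140.9  53. ]
(180, 165, 18, 29) [176.2 177.4] [23.2 41.8] [ 458.  -119.6   53. ]
```

```bash
python3 -c "
from h import *
d=manip.grab_frame('scene')
K=np.array([[d['fx'],0,d['cx']],[0,d['fy'],d['cy']],[0,0,1.]])
a=np.linspace(0,6.28,13)
P=np.array([[589.2+25*np.cos(t),-74.3+25*np.sin(t),z] for z in (40,53) for t in a])
q=cv2.projectPoints(P,d['rvec'],np.array(d['tvec'],float),K,None)[0][:,0]; print('model bbox',q.min(0),q.max(0))
im=cv2.resize(d['img'][170:260,170:290,::-1],None,fx=6,fy=6,interpolation=2)
for x in q: cv2.circle(im,tuple(int(v) for v in (x-[170,170]+.5)*6),2,(0,255,0),-1)
cv2.imwrite('pics/v7.png',im)"
```

```text
model bbox [204.80716989 201.8289678 ] [229.56367351 224.55378219]
```

View pics/v7.png

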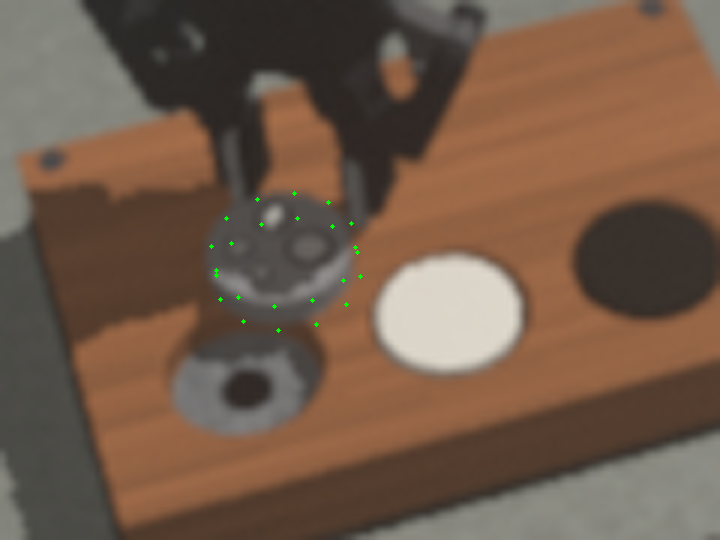

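The view shows the anvil nestled against the fingers, spanning (204–354, 190–322). The seat is straight ahead, with its hole at (248,388). I'll compute the remaining vector within this one view.

```bash
python3 -c "
from h import *
d=manip.grab_frame('scene')
K=np.array([[d['fx'],0,d['cx']],[0,d['fy'],d['cy']],[0,0,1.]])
c=cv2.projectPoints(np.array([[589.2,-74.3,53.]]),d['rvec'],np.array(d['tvec'],float),K,None)[0].ravel()
A=ray(d,*(c-[1.2,1.0]),53); H=ray(d,170+248/6-.5,170+388/6-.5,27)
R=Ro.from_rotvec(manip.state()['tool_rot']).as_matrix()
print(A,H,(R.T@(H-A))[:2])
go(598,-86.8,35.5,138.35)
W=ray(d,170+449/6-.5,170+313/6-.5,40);B=ray(d,170+648/6-.5,170+259/6-.5,40); print(W,B,2*W-B)"
```

```text
[585.59819765 -75.47769665  53.        ] [ 619.1616258  -102.85717625   27.        ] [-43.27786327   1.78628361]
t 6.35 p [564.1 -56.6  34.9] ang 138.44 j6 0.63 w 35.2 F [0.6 0.7 0.8] -> shift [-0.0908 -0.0003 -0.0012] spin 0.001
[630.4356208  -32.15032383  40.        ] [640.16701999  39.13241512  40.        ] [ 620.7042216  -103.43306278   40.        ]
```

>>> {"api": "servo_tool", "payload": {"commands": [{"x": -0.015, "y": 0.001, "z": 0, "spin": 0}, {"x": -0.03, "y": 0.002, "z": 0, "spin": 0}, {"x": -0.045, "y": 0.002, "z": 0, "spin": 0}, {"x": -0.055, "y": 0.002, "z": 0, "spin": 0}, {"x": -0.065, "y": 0.002, "z": 0, "spin": 0}, {"x": -0.072, "y": 0.002, "z": 0, "spin": 0}, {"x": -0.078, "y": 0.002, "z": 0, "spin": 0}, {"x": -0.084, "y": 0.002, "z": 0, "spin": 0}, {"x": -0.084, "y": 0.002, "z": 0, "spin": 0}]}}

```text
time: 7.1
position: [596.8, -84.2, 34.9]
tool_rot: [1.115, 2.937, -0.0]
wrist_force: [-0.8, -0.4, -0.8]
width: 34.9
gripper_force: 0.0
```

```bash
cat > m.py <<'E'
from h import *
go(598,-86.8,35.5,138.35)
d=grab('scene','s8.png'); s=d['img']
hsv=cv2.cvtColor(s,cv2.COLOR_RGB2HSV)
m=((hsv[...,1]<70)&(hsv[...,2]>60)).astype(np.uint8)*255
for c in cv2.findContours(m,0,2)[0]:
  x,y,w,h=cv2.boundingRect(c)
  if cv2.contourArea(c)>40 and 190<x<260 and 185<y<250: e=cv2.fitEllipse(c); print((x,y,w,h),np.round(e[0],1),np.round(e[1],1),[(ray(d,*e[0],z)-[1,2.8,0]).round(1)[:2].tolist() for z in (40,53)])
sub=m[210:250,194:230]
print('\n'.join(''.join('#' if v else '.' for v in r) for r in sub[::1]))
E
python3 m.py
```

```text
t 7.1 p [596.8 -84.2  34.9] ang 138.42 j6 0.59 w 34.9 F [-0.8 -0.4 -0.8] -> shift [-0.0053 -0.0023 -0.0012] spin 0.0008
......###...........................
......###...........................
.......##..................##.......
.......###.................###......
......####.................###......
.......###.................###......
.......###.................####.....
........##.................####.....
........#############......####.....
.........##############....####.....
.........################..####.....
........#######################.....
.......########################.....
......######################........
.....#######################........
.....########################.......
.....########################.......
....#########################.......
....##########################......
....##########################......
....##########################......
....##########################......
....##########################......
....#########################.......
.....########################.......
.....#######################........
.....#######################........
.....######################.........
......####################..........
.......#################............
........##############..............
............#######.................
....................................
....................................
....................................
....................................
....................................
....................................
....................................
....................................
```

>>> {"api": "servo_tool", "payload": {"commands": [{"x": 0.03, "y": 0, "z": 0, "spin": 0}, {"x": 0.06, "y": 0, "z": 0, "spin": 0}, {"x": 0.06, "y": 0, "z": -0.08, "spin": 0}, {"x": 0.06, "y": 0, "z": -0.08, "spin": 0}], "claw": -1}}

```text
time: 7.48
position: [574.6, -63.5, 79.8]
tool_rot: [1.112, 2.933, 0.002]
wrist_force: [0.7, 0.3, 1.5]
width: 0.1
gripper_force: 0.0
```

```bash
python3 m.py; python3 -c "
from h import *
d=manip.grab_frame('scene')
K=np.array([[d['fx'],0,d['cx']],[0,d['fy'],d['cy']],[0,0,1.]])
a=np.linspace(0,6.28,40)
for z in (40,53):
  P=np.array([[620.2+25*np.cos(t),-103.2+25*np.sin(t),z] for t in a])
  q=cv2.projectPoints(P,d['rvec'],np.array(d['tvec'],float),K,None)[0][:,0]; print(z,q.min(0),q.max(0))"
```

```text
t 7.48 p [574.6 -63.5  79.8] ang 138.48 j6 0.61 w 0.1 F [0.7 0.3 1.5] -> shift [-0.0656 -0.0042  0.0889] spin 0.0014
....................................
....................................
....................................
....................................
....................................
....................................
....................................
................#...................
............##########..............
...........#############............
..........###############...........
........##################..........
.......####################.........
......######################........
.....#######################........
.....########################.......
.....########################.......
....#########################.......
....##########################......
....##########################......
....##########################......
....##########################......
....##########################......
....#########################.......
....#########################.......
.....#######################........
.....#######################........
.....######################.........
......####################..........
.......#################............
.........#############..............
............#######.................
....................................
....................................
....................................
....................................
....................................
....................................
....................................
....................................
40 [197.67650158 221.04283852] [222.54914474 240.77045867]
53 [196.79636859 217.06220936] [221.93781941 236.86865773]
```

>>> {"api": "servo_tool", "payload": {"commands": [{"x": 0.08, "y": 0, "z": -0.06, "spin": 0}, {"x": 0.16, "y": 0, "z": -0.06, "spin": 0}, {"x": 0.2, "y": 0, "z": -0.06, "spin": 0}, {"x": 0.2, "y": 0, "z": -0.06, "spin": 0}]}}

```text
time: 7.92
position: [496.6, 4.6, 105.4]
tool_rot: [-1.112, -2.938, -0.001]
wrist_force: [-0.7, 0.6, 0.1]
width: -0.2
gripper_force: 0.0
```

```bash
cat > n.py <<'E'
from h import *
go(620,-105,70,138.35)
for n,(u0,v0,u1,v1) in {'top':(322,192,368,240),'scene':(190,208,262,250)}.items():
    d=grab(n,n+'9.png'); hsv=cv2.cvtColor(d['img'],cv2.COLOR_RGB2HSV)
    s=hsv[v0:v1,u0:u1,1].astype(int); v=hsv[v0:v1,u0:u1,2]
    m=((s<75)).astype(np.uint8)*255
    for c in cv2.findContours(m,0,2)[0]:
        if cv2.contourArea(c)>60:
            e=cv2.fitEllipse(c); x=np.array(e[0])+[u0,v0]
            print(n,cv2.boundingRect(c),np.round(x,1),np.round(e[1],1),round(e[2]),[ray(d,*x,z).round(1)[:2].tolist() for z in (40,53)])
    print(n); print('\n'.join(''.join('%3d'%(b//3) if a<75 else '  .' for a,b in zip(r,q)) for r,q in list(zip(s,v))[::2]) if n=='top' else '\n'.join(''.join('%3d'%(b//3) if a<75 else '  .' for a,b in zip(r[:38],q[:38])) for r,q in zip(s,v)))
E
python3 n.py
```

```text
t 7.92 p [496.6   4.6 105.4] ang 138.54 j6 0.73 w -0.2 F [-0.7  0.6  0.1] -> shift [-0.3302 -0.0009  0.0706] spin 0.0022
top (10, 13, 25, 25) [343.7 217.5] [23.3 24.5] 137 [[618.5, -104.7], [618.1, -102.2]]
top
  .  .  .  .  .  .  .  .  .  .  .  .  .  .  .  .  .  .  .  .  .  .  . 45 46 45 45 44 44 44 43 43 43 43 43 44 43 44 43 45 44 43 43 43 43 43
  .  .  .  .  .  .  .  .  .  .  .  .  .  .  .  .  .  .  .  .  .  .  .  .  .  .  .  .  .  .  .  .  .  .  .  . 45 45 45 45 44 43 44 44 43 43
  .  .  .  .  .  .  .  .  .  .  .  .  .  .  .  .  .  .  .  .  .  .  .  .  .  .  .  .  .  .  .  .  .  .  .  .  .  .  .  .  .  .  .  .  .  .
  .  .  .  .  .  .  .  .  .  .  .  .  .  .  .  .  .  .  .  .  .  .  .  .  .  .  .  .  .  .  .  .  .  .  .  .  .  .  .  .  .  .  .  .  .  .
  .  .  .  .  .  .  .  .  .  .  .  .  .  .  .  .  .  .  .  .  .  .  .  .  .  .  .  .  .  .  .  .  .  .  .  .  .  .  .  .  .  .  .  .  .  .
  .  .  .  .  .  .  .  .  .  .  .  .  .  .  .  .  .  .  .  .  .  .  .  .  .  .  .  .  .  .  .  .  .  .  .  .  .  .  .  .  .  .  .  .  .  .
  .  .  .  .  .  .  .  .  .  .  .  .  .  .  .  .  .  . 
[... 6751 characters left out ...]
.  .  .  .
  .  .  .  .  .  .  .  .  .  .  .  .  .  .  .  .  .  .  .  .  .  .  .  .  .  .  .  .  .  .  .  .  .  .  .  .  .  .
  .  .  .  .  .  .  .  .  .  .  .  .  .  .  .  .  .  .  .  .  .  .  .  .  .  .  .  .  .  .  .  .  .  .  .  .  .  .
  .  .  .  .  .  .  .  .  .  .  .  .  .  .  .  .  .  .  .  .  .  .  .  .  .  .  .  .  .  .  .  .  .  .  .  .  .  .
  .  .  .  .  .  .  .  .  .  .  .  .  .  .  .  .  .  .  .  .  .  .  .  .  .  .  .  .  .  .  .  .  .  .  .  .  .  .
  .  .  .  .  .  .  .  .  .  .  .  .  .  .  .  .  .  .  .  .  .  .  .  .  .  .  .  .  .  .  .  .  .  .  .  .  .  .
  .  .  .  .  .  .  .  .  .  .  .  .  .  .  .  .  .  .  .  .  .  .  .  .  .  .  .  .  .  .  .  .  .  .  .  .  .  .
```

The anvil is within about 3 mm of the seat but looks propped or tilted, since its dark side still shows. I'll nudge it about 4 mm further and then press.

>>> {"api": "servo_tool", "payload": {"commands": [{"x": -0.08, "y": -0.001, "z": 0, "spin": 0}, {"x": -0.16, "y": -0.001, "z": 0.02, "spin": 0}, {"x": -0.21, "y": -0.001, "z": 0.08, "spin": 0}, {"x": -0.21, "y": -0.001, "z": 0.139, "spin": 0}, {"x": -0.21, "y": -0.001, "z": 0.139, "spin": 0}, {"x": -0.225, "y": -0.001, "z": 0.139, "spin": 0}, {"x": -0.24, "y": -0.001, "z": 0.139, "spin": 0}, {"x": -0.255, "y": -0.001, "z": 0.139, "spin": 0}, {"x": -0.265, "y": -0.001, "z": 0.139, "spin": 0}, {"x": -0.272, "y": -0.001, "z": 0.139, "spin": 0}, {"x": -0.277, "y": -0.001, "z": 0.139, "spin": 0}, {"x": -0.277, "y": -0.001, "z": 0.139, "spin": 0}], "claw": -0.18}}

```text
time: 9.02
position: [602.7, -90.0, 35.5]
tool_rot: [1.115, 2.937, -0.0]
wrist_force: [-0.4, 0.5, 0.2]
width: 35.0
gripper_force: 0.0
```

```bash
python3 n.py | grep -v '\.  \.'|head; python3 m.py | tail -34
```

```text
t 9.02 p [602.7 -90.   35.5] ang 138.43 j6 0.58 w 35.0 F [-0.4  0.5  0.2] -> shift [-0.0458  0.0005 -0.069 ] spin 0.0009
top (0, 0, 35, 48) [341.1 214.2] [34.  48.4] 175 [[625.2, -99.3], [624.7, -96.9]]
top
scene (42, 4, 26, 21) [244.4 222. ] [19.8 24.8] 83 [[631.2, -32.4], [640.9, -35.9]]
scene (7, 0, 38, 34) [213.6 226.8] [20.9 44.2] 42 [[614.1, -93.2], [624.1, -95.7]]
scene (6, 0, 10, 14) [200.4 209.5] [ 8.  22.5] 170 [[558.9, -100.4], [569.8, -102.8]]
scene
.....###.................####.......
.....###.................####.......
.....###..................###.......
......###.................###.......
......###.................###.......
.......##.......###.......###.......
............##########....####......
.........################.#####.....
........######################......
.......######################.......
......######################........
.....#######################........
.....########################.......
....#########################.......
....#########################.......
....#########################.......
....#########################.......
....#########################.......
....#########################.......
....########################........
....########################........
.....######################.........
......####################..........
.......##################...........
........###############.............
..........##########................
....................................
....................................
....................................
....................................
....................................
....................................
....................................
....................................
```

The anvil's outline now matches a flush seated disc: rows 221–241, with no side showing. I'll lift, shut the fingers and press at the centre.

>>> {"api": "servo_tool", "payload": {"commands": [{"x": 0, "y": 0, "z": -0.06, "spin": 0}, {"x": -0.01, "y": 0, "z": -0.08, "spin": 0}, {"x": -0.046, "y": 0, "z": -0.08, "spin": 0}, {"x": -0.046, "y": 0, "z": -0.07, "spin": 0}, {"x": -0.046, "y": 0, "z": -0.053, "spin": 0}, {"x": -0.046, "y": 0, "z": -0.053, "spin": 0}, {"x": -0.046, "y": 0, "z": -0.053, "spin": 0}], "claw": -1}}

```text
time: 9.75
position: [618.3, -104.4, 60.5]
tool_rot: [-1.113, -2.935, 0.001]
wrist_force: [-1.4, 0.7, 0.1]
width: 0.1
gripper_force: 0.0
```

>>> {"api": "servo_tool", "payload": {"commands": [{"x": 0, "y": 0, "z": 0.008, "spin": 0}, {"x": 0, "y": 0, "z": 0.016, "spin": 0}, {"x": 0, "y": 0, "z": 0.016, "spin": 0}]}}

```text
time: 10.0
position: [619.0, -104.7, 53.0]
tool_rot: [-1.114, -2.936, 0.0]
wrist_force: [-0.1, 0.1, 0.1]
width: -0.4
gripper_force: 0.0
```

>>> {"api": "servo_tool", "payload": {"commands": [{"x": 0, "y": 0, "z": 0.006, "spin": 0}, {"x": 0, "y": 0, "z": 0.006, "spin": 0}]}}

```text
time: 10.17
position: [619.3, -104.9, 50.5]
tool_rot: [-1.114, -2.937, 0.0]
wrist_force: [0.7, -0.3, 0.6]
width: -0.3
gripper_force: 0.0
```

>>> {"api": "servo_tool", "payload": {"commands": [{"x": 0, "y": 0, "z": 0.006, "spin": 0}, {"x": 0, "y": 0, "z": 0.006, "spin": 0}]}}

```text
time: 10.33
position: [619.4, -104.9, 47.5]
tool_rot: [-1.114, -2.937, 0.0]
wrist_force: [0.5, -0.1, -0.0]
width: 0.2
gripper_force: 0.0
```

```bash
python3 -c "
from h import *
go(619.5,-106,40)"
```

```text
t 10.33 p [ 619.4 -104.9   47.5] ang 138.44 j6 0.56 w 0.2 F [ 0.5 -0.1 -0. ] -> shift [-0.0016 -0.0014  0.015 ] spin 0
```

>>> {"api": "servo_tool", "payload": {"commands": [{"x": 0, "y": 0, "z": 0.005, "spin": 0}, {"x": 0, "y": 0, "z": 0.005, "spin": 0}]}}

```text
time: 10.5
position: [619.4, -104.9, 45.0]
tool_rot: [-1.114, -2.937, 0.0]
wrist_force: [-0.2, -0.4, -0.5]
width: -0.2
gripper_force: 0.0
```

>>> {"api": "servo_tool", "payload": {"commands": [{"x": 0, "y": 0, "z": 0.004, "spin": 0}, {"x": 0, "y": 0, "z": 0.004, "spin": 0}]}}

```text
time: 10.67
position: [619.4, -104.9, 43.1]
tool_rot: [-1.115, -2.937, 0.0]
wrist_force: [-0.5, -0.7, 0.4]
width: -0.2
gripper_force: 0.0
```

>>> {"api": "servo_tool", "payload": {"commands": [{"x": 0, "y": 0, "z": 0.003, "spin": 0}, {"x": 0, "y": 0, "z": 0.003, "spin": 0}]}}

```text
time: 10.83
position: [619.5, -104.9, 41.7]
tool_rot: [-1.114, -2.937, 0.0]
wrist_force: [0.6, 0.2, -0.0]
width: -0.1
gripper_force: 0.0
```

>>> {"api": "servo_tool", "payload": {"commands": [{"x": 0, "y": 0, "z": 0.003, "spin": 0}, {"x": 0, "y": 0, "z": 0.003, "spin": 0}]}}

```text
time: 11.0
position: [619.5, -104.9, 40.2]
tool_rot: [-1.114, -2.937, 0.0]
wrist_force: [0.8, -1.0, 0.2]
width: -0.1
gripper_force: 0.0
```

>>> {"api": "servo_tool", "payload": {"commands": [{"x": 0, "y": 0, "z": 0.003, "spin": 0}, {"x": 0, "y": 0, "z": 0.003, "spin": 0}]}}

```text
time: 11.17
position: [619.4, -104.9, 38.7]
tool_rot: [-1.114, -2.937, 0.0]
wrist_force: [-0.2, 0.0, 0.1]
width: -0.4
gripper_force: 0.0
```

>>> {"api": "servo_tool", "payload": {"commands": [{"x": 0, "y": 0, "z": 0.003, "spin": 0}, {"x": 0, "y": 0, "z": 0.003, "spin": 0}]}}

```text
time: 11.33
position: [619.4, -105.0, 37.2]
tool_rot: [-1.115, -2.937, 0.0]
wrist_force: [0.0, -0.2, -0.8]
width: 0.1
gripper_force: 0.0
```

>>> {"api": "servo_tool", "payload": {"commands": [{"x": 0, "y": 0, "z": 0.003, "spin": 0}, {"x": 0, "y": 0, "z": 0.003, "spin": 0}]}}

```text
time: 11.5
position: [619.4, -104.9, 35.7]
tool_rot: [-1.115, -2.937, 0.0]
wrist_force: [-0.4, -0.2, 0.6]
width: -0.3
gripper_force: 0.0
```

>>> {"api": "servo_tool", "payload": {"commands": [{"x": 0, "y": 0, "z": 0.002, "spin": 0}, {"x": 0, "y": 0, "z": 0.002, "spin": 0}]}}

```text
time: 11.67
position: [619.5, -104.9, 34.8]
tool_rot: [-1.114, -2.937, 0.0]
wrist_force: [0.3, -0.7, 0.9]
width: -0.1
gripper_force: 0.0
```

>>> {"api": "servo_tool", "payload": {"commands": [{"x": 0, "y": 0, "z": 0.003, "spin": 0}, {"x": 0, "y": 0, "z": 0.003, "spin": 0}]}}

```text
time: 11.83
position: [619.5, -104.9, 33.2]
tool_rot: [-1.115, -2.937, 0.0]
wrist_force: [-0.3, -0.1, 1.5]
width: 0.1
gripper_force: 0.0
```

>>> {"api": "servo_tool", "payload": {"commands": [{"x": 0, "y": 0, "z": 0.003, "spin": 0}, {"x": 0, "y": 0, "z": 0.003, "spin": 0}]}}

```text
time: 12.0
position: [619.7, -105.0, 32.3]
tool_rot: [1.114, 2.937, 0.0]
wrist_force: [-1.4, 1.3, 5.0]
width: -0.1
gripper_force: 2.1
```

>>> {"api": "servo_tool", "payload": {"commands": [{"x": 0, "y": 0, "z": 0.002, "spin": 0}, {"x": 0, "y": 0, "z": 0.002, "spin": 0}]}}

```text
time: 12.17
position: [619.7, -105.0, 32.3]
tool_rot: [1.114, 2.936, 0.0]
wrist_force: [-3.8, 1.4, 9.9]
width: 0.0
gripper_force: 4.8
```

>>> {"api": "servo_tool", "payload": {"commands": [{"x": 0, "y": 0, "z": 0.001, "spin": 0}, {"x": 0, "y": 0, "z": 0.001, "spin": 0}, {"x": 0, "y": 0, "z": 0.001, "spin": 0}, {"x": 0, "y": 0, "z": 0.001, "spin": 0}]}}

```text
time: 12.5
position: [619.7, -104.9, 32.2]
tool_rot: [1.114, 2.936, 0.0]
wrist_force: [-3.9, 1.0, 12.7]
width: -0.2
gripper_force: 6.3
```

>>> {"api": "servo_tool", "payload": {"commands": [{"x": 0, "y": 0, "z": -0.01, "spin": 0}, {"x": 0, "y": 0, "z": -0.06, "spin": 0}, {"x": 0.05, "y": 0, "z": -0.15, "spin": 0}, {"x": 0.13, "y": 0, "z": -0.16, "spin": 0}, {"x": 0.21, "y": 0, "z": -0.16, "spin": 0}, {"x": 0.28, "y": 0, "z": -0.16, "spin": 0}, {"x": 0.28, "y": 0, "z": -0.16, "spin": 0}, {"x": 0.28, "y": 0, "z": -0.16, "spin": 0}]}}

```text
time: 13.17
position: [514.1, -11.1, 111.1]
tool_rot: [1.111, 2.937, 0.001]
wrist_force: [-0.1, -0.4, 0.4]
width: 0.1
gripper_force: 0.0
```

```bash
python3 n.py | grep -E '^t|\('; python3 -c "
from h import *
import pickle
for n,f in (('top','t0.pkl'),('scene','s0.pkl')):
  a=pickle.load(open(f,'rb'))['img']; b=manip.grab_frame(n)['img']
  D=(cv2.absdiff(a,b).max(2)>40).astype(np.uint8)*255
  print(n,[cv2.boundingRect(c) for c in cv2.findContours(D,0,2)[0] if cv2.contourArea(c)>25])
d=manip.grab_frame('scene')['img']; print((cv2.cvtColor(d,cv2.COLOR_RGB2HSV)[214:246,196:226,2]//3))" | sed 's/\[\[/[/'
```

```text
t 13.17 p [514.1 -11.1 111.1] ang 138.55 j6 0.7 w 0.1 F [-0.1 -0.4  0.4] -> shift [-0.283  -0.0006  0.0825] spin 0.0022
top (10, 13, 25, 25) [344.  217.1] [23.6 24.1] 118 [[619.2, -105.2], [618.8, -102.7]]
top
scene (8, 13, 25, 21) [210.  231.4] [19.9 25.6] 80 [[621.6, -104.0], [631.4, -106.4]]
scene (42, 4, 25, 21) [244.5 222. ] [19.8 25.1] 85 [[631.4, -32.2], [641.1, -35.8]]
top [(319, 408, 91, 12), (520, 305, 15, 6), (323, 302, 91, 99), (411, 291, 39, 129), (286, 288, 33, 132), (270, 275, 18, 126), (520, 271, 13, 34), (512, 268, 10, 37), (374, 260, 162, 160), (275, 238, 90, 57), (338, 212, 10, 13)]
scene [(0, 245, 8, 22), (7, 239, 13, 27), (198, 221, 25, 18), (209, 186, 27, 22), (0, 146, 208, 117), (34, 96, 157, 48), (5, 78, 85, 42), (193, 69, 64, 89), (81, 60, 55, 18), (138, 43, 74, 54), (117, 38, 15, 17), (158, 15, 32, 13), (178, 14, 71, 51), (120, 13, 14, 21), (235, 0, 13, 8), (213, 0, 9, 15)]
[51 51 51 51 50 51 51 51 51 52 51 51 51 51 50 50 49 48 48 48 48 47 48 48
  48 48 48 48 48 48]
 [52 52 51 51 51 51 51 51 51 51 50 50 49 49 49 48 48 48 48 48 48 48 48 48
  48 48 48 49 49 49
[... 2152 characters left out ...]
6 44 41 37 35
  40 45 48 48 48 47]
 [48 49 49 46 40 35 37 40 44 46 46 46 46 46 46 46 46 45 43 40 37 34 36 40
  44 47 48 48 48 48]
 [50 51 50 49 46 41 35 34 37 38 39 40 41 41 41 40 39 37 35 34 34 38 43 46
  47 47 48 47 47 47]
 [50 50 50 49 49 47 43 39 37 34 31 32 33 33 33 32 32 34 36 39 42 45 47 47
  47 47 47 47 47 47]
 [49 50 49 49 49 48 48 47 45 42 39 38 38 39 39 40 41 42 43 45 47 47 47 47
  47 47 47 47 48 49]
 [49 49 49 49 49 48 48 48 48 47 46 46 46 46 46 47 46 46 46 47 47 47 47 47
  48 49 49 50 50 50]
 [49 49 49 49 48 48 48 48 47 47 47 47 47 47 46 46 46 45 46 47 48 48 49 50
  50 50 50 50 50 50]
 [48 48 48 48 48 48 47 47 47 47 47 46 46 45 45 45 46 47 48 49 50 50 50 50
  50 50 49 49 49 49]]
```

```bash
python3 -c "
from workcell import manip
print(manip.hand_in())"
```

```text
the job is handed in; nothing more can be done
None
```

I nudged the anvil across the block into the empty seat and pressed it down at about 12 N. The last images show it flush like its neighbours, and the job is handed in at about 13.5 s; no verdict came back.

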